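# Clear the cook's handful away: seasonings, produce and peeler each to its holder

## Robot

A 6-joint arm with a two-finger parallel gripper is mounted at the origin on a cart in front of the work surface, level with it; the furniture and walls round the work are solid. World frame = base frame: x ahead of the robot, y to its left, z up, the work surface at z = 0. Lengths are in m, angles in rad, forces in N, time in s.
With the tool pointing down it reaches from about 0.3 to 0.875 m from the base axis. Payload 4.2 kg.
Tool frame: the origin (TCP) lies between the finger pads; the fingertips stand 14 mm ahead of it and the grasp point (between the pads) lies 5 mm behind it; z points along the fingers, y is the direction in which the jaws open and shut (so a half turn about z gives the same grasp; the last joint's range is limited). The gripper opens to 85 mm and grips with 20 to 120 N. Pads are 22 mm wide; open, the fingers measure 114 mm over their backs; the gripper's body (76 mm by 85 mm) begins 54 mm behind the grasp point. The pads swing forward as they close: fully open they stand 13 mm farther back than shut.
Start: joints at [-1.198, 0.32, 1.565, -0, 1.257, -0.02], TCP at [0.22, -0.531, 0.245] pointing down, gripper open.
Joint ranges: [-3.11, 3.11], [-0.84, 2.01], [0.21, 2.61], [-1.34, 4.49], [0.05, 2.63], [-2.56, 2.56]. Speed limits (rad/s): [2.57, 2.57, 3.14, 3.14, 3.14, 3.14].

## Interface

Orientations are given as [roll, pitch, yaw] about the fixed x, y, z axes, in that order (R = Rz(yaw) Ry(pitch) Rx(roll)).
In Python, from cell import bot, vision gives the robot as it stands. The module is installed in compiled form; this text tells all that it offers.
- The arm moves only by the tool servo_tool, never from a script. Its argument "series" is one flat list of numbers, 7 for each row, row after row: the turn, a rotation vector about the tool's x, y, z in degrees, then the shift along the tool's x, y, z in cm, then the opening, from -1 (shut) to 1 (fully open), so that 0 is half open. In form: [ax, ay, az, x, y, z, jaw, ax, ay, az, x, y, z, jaw, ...]. A call has 1 to 20 rows; each row is the pose to reach, as a shift and turn from the pose measured when the call began, along the tool's axes at that moment; what a row does not reach only later rows make up. A row lasts 1/10 s, in which the tool goes at most 50 mm and 8.59 degrees, less where a joint would pass 70% of its speed; a pose out of reach is approached as far as the arm can. A call with a gripper value outside its range is refused whole. The fingers move at their own pace and stop on an object; "newtons" is the grip in N (left out, the last holds). Time passes only in rows, so rows that repeat a pose let the fingers close. It gives the time, the measured TCP pose, the force and the opening at its end, in the units of the state.
- bot.observe(): the state, without advancing time (a new reading comes with each control period).
- vision.snapshot(name): name is "scene" or "top"; returns a dict with "img" (480x640x3 uint8, red, green, blue), "range_z" (480x640 float32, m along the optical axis (not along the pixel's ray), 0 where there is no reading), "mtx" (3x3 intrinsics, pixels), "R" (3x3) and "t" (3): a world point X has camera coordinates R X + t. Camera axes: x right, y down, z forward; pixel columns grow to the right and rows downward; lengths in m; the calibration is good to about 2 mm. A picture is of the moment at which its call begins.
- bot.finish_job(): hands the job in, once; it reports no verdict.
The state is a dict: "time": time; "joints": joint angles; "dq": joint speeds; "joint_efforts": joint torques, N m; "tool_pos": TCP position; "tcp_rot": TCP orientation; "wrist_force": force on the tool from outside, world axes, zero at the start; "ft_torque": the same for the moment, N m; "width": finger opening in m.
Only numpy, scipy, OpenCV 4.12 (cv2) and the standard library are available. Lean on these libraries where they do the work, as an engineer would, in place of code of your own. Each camera call takes 0.05 s, during which the arm holds its last target.

## Task

Clear the worktop in front of you and sort what the cook left there: stand the pepper mill in the wide well of the dark wooden seasoning stand and the green-labelled spice jar in its narrow well, lay the garlic and the lemon in the slatted produce crate, and lay the peeler flat, lengthwise, in the empty wide bay of the white utensil tray. Set each thing down rather than dropping it, and leave the marker pen and the red tin where they are.

Things in the scene. Friction and masses are not known exactly. Their poses are not given: they have to be found in the camera images.
- pepper_mill: Pepper mill of dark turned wood, standing, the one in front of the robot (another, fixed, stands out of reach at the back by the wall), 170 mm tall. Origin: centre of its underside, z up. Body up to 58 mm across; the round head, 123 to 159 mm up, is 49 mm across and good to grip (141 mm up), with a 12 mm metal button on top. Too wide for the narrow well.
- spice_jar: Small glass spice jar with a green label and a black cap, standing, 40 mm across all the way up, 105 mm tall. Origin: centre of its underside, z up. Good to grip by the cap, 85 mm up. (A similar jar with a brown label stands far back and is not meant.)
- garlic: Whole garlic bulb, pale pink-white, about 60 x 57 x 58 mm (x, y, z), the one in front of the robot (another, fixed, lies out of reach at the far right end of the worktop). Origin: centre of its underside; widest about 25 mm up.
- lemon: Whole yellow lemon, lying, the one in front of the robot (another, fixed, lies out of reach at the far right end). 72 mm long along its own x, 57 mm across, 58 mm high. Origin: centre of its underside as it lies at the start; widest 29 mm up. It can roll about its x axis, and its origin then turns with it.
- peeler: Vegetable peeler with a dark green handle and a steel blade, lying flat on the worktop, 170 mm long along its own x, 25 mm wide (y), 18 mm high. Origin: centre of its underside.
- stand: Seasoning stand, fixed: dark wood block 96 x 186 x 40 mm (x, y, z) with two round wells in its top, floors 12 mm above the worktop, rims chamfered by 4 mm. The wide well (78 mm across, for the pepper mill) is centred at x = 0, y = +45 mm; the narrow well (56 mm across, for the spice jar) at x = 0, y = -49 mm. Origin: centre of the underside, z up.
- crate: Pale slatted wooden produce crate, fixed, open on top: 130 x 210 mm outside (x, y), walls 6 mm thick and 50 mm high, inside floor 8 mm above the worktop, 12 mm square posts in the inner corners. Origin: centre of the underside, z up. Garlic and lemon fit side by side, some 50 mm either way along y from its middle.
- utensil_tray: White plastic utensil tray, fixed, open, 128 x 216 mm (x, y), walls 3 mm thick and 28 mm high, inside floor 3 mm above the worktop. A divider 22 mm high at x = +24 mm parts it along y into a wide empty bay (x -61 to +22 mm, y -105 to +105 mm) and a narrow bay (x +26 to +61 mm) where a fixed steel teaspoon lies. Origin: centre of the underside, z up.
- marker: Bystander: white marker pen with a black cap, lying on the worktop, 135 mm long along its own y, 17 mm across. Origin: centre of its underside.
- tin: Bystander: red food tin, standing, 75 mm across, 110 mm tall. Origin: centre of its underside.

How it is judged:
At the end, for the whole second after the job is handed in: Mill upright on the floor of the wide well, spice jar upright on that of the narrow one (14 mm, 0.15 rad); garlic and lemon down inside the crate; peeler level and lengthwise (0.35 rad) in the tray's wide bay, within 45 mm of its middle; all at rest and released (x of pepper_mill in the frame of stand between -0.014 and 0.014 m and y of pepper_mill in the frame of stand between 0.031 and 0.059 m and z of pepper_mill in the frame of stand between -0.01 and 0.022 m and angle between each of pepper_mill, spice_jar's own z axis and vertical below 0.15 rad and x of spice_jar in the frame of stand between -0.014 and 0.014 m and y of spice_jar in the frame of stand between -0.063 and -0.035 m and z of spice_jar in the frame of stand between -0.01 and 0.022 m and x of garlic in the frame of crate between -0.057 and 0.057 m and y of garlic in the frame of crate between -0.097 and 0.097 m and z of garlic in the frame of crate between -0.01 and 0.075 m and x of lemon in the frame of crate between -0.057 and 0.057 m and y of lemon in the frame of crate between -0.097 and 0.097 m and z of lemon in the frame of crate between -0.01 and 0.075 m and x of peeler in the frame of utensil_tray between -0.061 and 0.0225 m and y of peeler in the frame of utensil_tray between -0.045 and 0.045 m and z of peeler in the frame of utensil_tray between -0.01 and 0.022 m and angle between peeler's own x axis and vertical between 1.4 and 1.74 rad and angle between the x axis of peeler and the y axis of utensil_tray, either way round below 0.35 rad and linear speed of each of pepper_mill, spice_jar, garlic, lemon, peeler below 0.02 m/s); the robot touches nothing.
It fails at once if the marker pen was pushed more than 25 mm or knocked over (distance of marker from where it was at the start of the episode above 0.025 m).
It fails at once if the tin was pushed more than 25 mm or knocked over (distance of tin from where it was at the start of the episode above 0.025 m or angle between tin's own z axis and vertical above 0.5 rad).
It fails at once if one of the five things was dropped or thrown (over 0.9 m/s, low over the worktop, with no finger on it) ((linear speed of pepper_mill above 0.9 m/s and contact force between the fingers and pepper_mill below 0.01 N and height (world z) of pepper_mill below 0.15 m) or (linear speed of spice_jar above 0.9 m/s and contact force between the fingers and spice_jar below 0.01 N and height (world z) of spice_jar below 0.15 m) or (linear speed of garlic above 0.9 m/s and contact force between the fingers and garlic below 0.01 N and height (world z) of garlic below 0.15 m) or (linear speed of lemon above 0.9 m/s and contact force between the fingers and lemon below 0.01 N and height (world z) of lemon below 0.15 m) or (linear speed of peeler above 0.9 m/s and contact force between the fingers and peeler below 0.01 N and height (world z) of peeler below 0.15 m)).
It also fails if it takes over 136 s, if anything falls off the work surface, if the arm or the gripper's body presses on something with over 40 N, if the wrist force passes 120 N, or if a joint passes its speed limit or range.

## Working session

There is one attempt and no reset: what is moved stays moved. The work goes in short steps, Python scripts to look and compute and a tool call to move; the robot and the scene stay as the last step left them, time stands still between calls to the robot, and variables do not carry over. Pictures are saved under pics/ and viewed, and the job is handed in when it is done.

Besides the shell and the picture viewer there is one more tool, called after "Request:" in YAML: its name, and indented under it one key for each argument. servo_tool: Moves the arm, as the interface text tells. Its arguments: {"type":"object","properties":{"series":{"type":"array"},"newtons":{"type":"number"}},"required":["series"]}

```bash
mkdir -p pics
cat > h.py <<'E'
import numpy as np, cv2
from cell import bot, vision
def snap(n,f=None):
    s=vision.snapshot(n)
    if f: cv2.imwrite(f,cv2.cvtColor(s['img'],cv2.COLOR_RGB2BGR))
    return s
def pts(s):
    K,R,t=s['mtx'],np.array(s['R']),np.array(s['t'])
    v,u=np.mgrid[0:480,0:640]; z=s['range_z']
    c=np.stack([(u-K[0,2])/K[0,0]*z,(v-K[1,2])/K[1,1]*z,z],-1)
    return (c-t)@R
E
python3 - <<'E'
from h import *
for n in('scene','top'):
    s=snap(n,f'pics/{n}0.png'); print(n,s['mtx'],-np.array(s['R']).T@s['t']); np.savez(f'{n}0.npz',**s)
print(bot.observe())
E
```

```text
scene [[433.92107668   0.         323.23457068]
 [  0.         433.92107668 235.93487979]
 [  0.           0.           1.        ]] [0.131692   0.69604742 0.58214042]
top [[499.67589      0.         314.88544367]
 [  0.         499.67589    240.31787238]
 [  0.           0.           1.        ]] [ 0.45521465 -0.02062559  1.17958942]
{'time': 0.1, 'joints': array([-1.19798725e+00,  3.20214139e-01,  1.56556749e+00,  1.31760774e-05,
        1.25743256e+00, -1.99802930e-02]), 'dq': array([ 6.83474265e-04, -1.16881700e-03, -3.27392511e-03, -2.25030427e-04,
        5.45247504e-05,  1.90992837e-04]), 'joint_efforts': array([ 6.47757788e-04, -4.16408515e+01, -2.34704769e+01,  4.95124675e-05,
        4.90000253e-03,  1.11672813e-05]), 'tool_pos': array([ 0.21995244, -0.53081306,  0.24457022]), 'tcp_rot': array([-3.13997169e+00, -4.49219826e-05,  3.92785260e-01]), 'wrist_force': array([-0.83745257, -0.78100638, -0.16733244]), 'ft_torque': array([-0.05644461,  0.01177433, -0.09129209]), 'width': 0.08523668029777315}
```

View pics/top0.png

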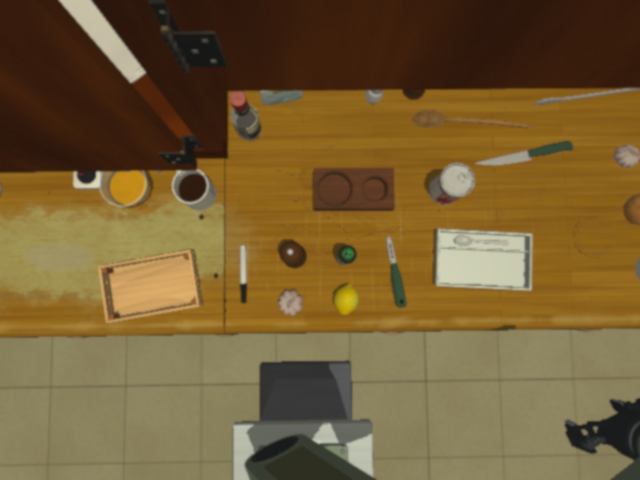

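View pics/scene0.png

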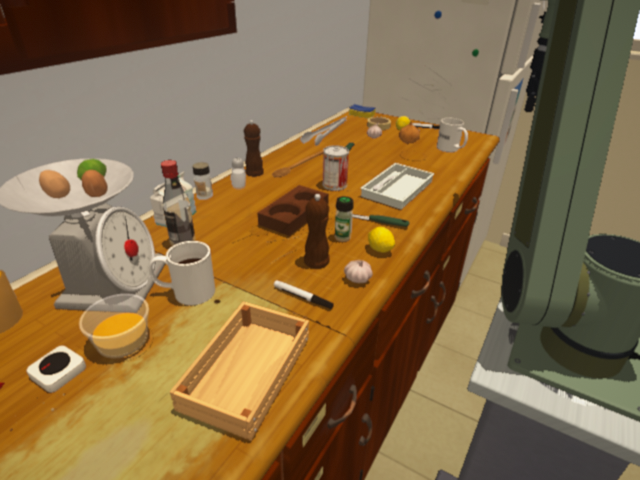

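```bash
cat > m.py <<'E'
from h import *
s=dict(np.load('top0.npz')); P=pts(s); img=s['img']; hsv=cv2.cvtColor(img,cv2.COLOR_RGB2HSV)
print('R',np.round(s['R'],4))
def px(r,c): return np.round(P[r,c],4)
print('table z',[px(r,c)[2] for r,c in((280,270),(230,420),(310,250),(290,300-60),(220,300))])
def reg(name,r0,r1,c0,c1,zmin,zmax=1,colour=None):
    m=np.zeros((480,640),bool); m[r0:r1,c0:c1]=1
    m&=(P[...,2]>zmin)&(P[...,2]<zmax)&(s['range_z']>0)
    if colour is not None: m&=colour
    n,l,st,_=cv2.connectedComponentsWithStats(m.astype(np.uint8)); 
    if n<2: print(name,'none');return
    i=1+st[1:,4].argmax(); m=l==i; q=P[m]
    rc=cv2.minAreaRect(q[:,:2].astype(np.float32))
    print(name,m.sum(),'min',q.min(0).round(3),'max',q.max(0).round(3),'mean',q.mean(0).round(3),'rect',np.round(rc[0],4),np.round(rc[1],4),round(rc[2],1))
    return m
reg('mill',225,280,270,320,.125)
reg('millbtn',225,280,270,320,.155)
reg('jar',235,270,325,365,.09)
reg('jartop',235,270,325,365,.1)
reg('garlic',280,325,270,310,.01)
reg('lemon',275,325,325,370,.01)
reg('peeler',230,315,375,415,.004)
reg('stand',155,225,300,405,.03,.05)
reg('tray',220,300,425,545,.015,.04)
reg('crate',240,330,90,210,.04,.06)
reg('crateall',240,330,90,210,.006,.06)
reg('marker',240,310,230,255,.005)
reg('tin',155,205,430,490,.1)
E
python3 m.py
```

```text
R [[-0.015  -0.9998  0.0106]
 [-0.9952  0.0139 -0.0969]
 [ 0.0967 -0.012  -0.9952]]
table z [np.float64(-0.0039), np.float64(-0.0007), np.float64(-0.0032), np.float64(0.0132), np.float64(-0.0056)]
mill 445 min [ 0.507 -0.006  0.137] max [0.556 0.042 0.173] mean [0.531 0.018 0.153] rect [0.5314 0.018 ] [0.0478 0.0481] 89.1
millbtn 181 min [0.513 0.002 0.155] max [0.55  0.035 0.173] mean [0.531 0.018 0.159] rect [0.5301 0.0195] [0.0322 0.0347] 57.6
jar 281 min [ 0.51  -0.123  0.091] max [ 0.549 -0.082  0.111] mean [ 0.529 -0.101  0.104] rect [ 0.5296 -0.1018] [0.0404 0.0393] 19.6
jartop 260 min [ 0.51  -0.122  0.1  ] max [ 0.549 -0.083  0.111] mean [ 0.53  -0.102  0.105] rect [ 0.5298 -0.1019] [0.0382 0.039 ] 74.2
garlic 458 min [ 0.396 -0.001  0.021] max [0.454 0.052 0.062] mean [0.425 0.024 0.038] rect [0.425  0.0257] [0.0527 0.0571] 89.3
lemon 572 min [ 0.397 -0.131  0.027] max [ 0.465 -0.074  0.063] mean [ 0.431 -0.101  0.048] rect [ 0.4302 -0.1022] [0.0548 0.0612] 43.0
peeler 501 min [ 0.41  -0.242  0.004] max [ 0.57  -0.205  0.024] mean [ 0.469 -0.223  0.014] rect [ 0.4904 -0.2232] [0.162  0.0267] 5.4
stand 2061 min [ 0.637 -0.219  0.03 ] max [ 0.735 -0.033  0.046] mean [ 0.686 -0.134  0.04 ] rect [ 0.6864 -0.1261] [0.1843 0.0973] 89.0
tray 962 min [ 0.445 -0.538  0.015] max [ 0.59  -0.312  0.035] mean [ 0.524 -0.435  0.026] rect [ 0.5179 -0.4254] [0.2226 0.1328] 86.2
crate 1071 min [0.387 0.228 0.04 ] max [0.547 0.456 0.056] mean [0.468 0.346 0.049] rect [0.4676 0.3428] [0.1302 0.2124] 9.5
crateall 5023 min [0.387 0.228 0.006] max [0.549 0.456 0.056] mean [0.468 0.349 0.019] rect [0.4674 0.3425] [0.1309 0.2127] 9.4
marker 355 min [0.425 0.126 0.005] max [0.56  0.142 0.022] mean [0.492 0.135 0.014] rect [0.4926 0.1335] [0.016 0.135] 89.9
tin 909 min [ 0.651 -0.382  0.101] max [ 0.726 -0.308  0.114] mean [ 0.688 -0.345  0.107] rect [ 0.6882 -0.3456] [0.0725 0.0739] 41.3
```

```bash
cat >> m.py <<'E'
print('---')
for r,c in((80,300),(85,450),(60,400),(85,260)): print('cab',px(r,c))
h,sa,v=hsv[...,0],hsv[...,1],hsv[...,2]
m=reg('lemon',275,325,325,370,.02,1,(h>22)&(h<35)&(sa>150))
q=P[m]; q=q[:,:2]-q[:,:2].mean(0); w,V=np.linalg.eigh(q.T@q); print('axis',V[:,1],np.degrees(np.arctan2(V[1,1],V[0,1])),np.sqrt(w[1]/w[0])); print(np.ptp(q@V,axis=0))
cv2.imwrite('pics/z.png',cv2.resize(cv2.cvtColor(img[150:330,90:550],cv2.COLOR_RGB2BGR),None,fx=1.73,fy=1.73,interpolation=2))
# wells: floor pts
reg('wellW',165,212,312,356,-.01,.028); reg('wellN',165,212,358,392,-.01,.028)
m=reg('peelH',230,315,375,415,.004,1,(h>40)&(h<95)&(sa>90))
E
python3 m.py | sed -n '/---/,$p'
```

```text
---
cab [ 0.6242 -0.0152  0.7883]
cab [ 0.6235 -0.1406  0.7769]
cab [ 0.6234 -0.0901  0.824 ]
cab [0.6234 0.018  0.7809]
lemon 562 min [ 0.397 -0.131  0.027] max [ 0.465 -0.075  0.063] mean [ 0.431 -0.102  0.048] rect [ 0.4305 -0.1022] [0.0549 0.0609] 41.8
axis [-0.96365845  0.26713739] 164.50600432329983 1.2338774054994461
[0.0552522  0.07003791]
wellW 828 min [ 0.654 -0.119  0.005] max [ 0.727 -0.044  0.028] mean [ 0.691 -0.082  0.013] rect [ 0.6901 -0.0813] [0.0732 0.0756] 15.1
wellN 414 min [ 0.662 -0.203  0.006] max [ 0.714 -0.15   0.027] mean [ 0.69  -0.177  0.013] rect [ 0.6883 -0.1765] [0.0527 0.0519] 83.3
peelH none
```

View pics/z.png

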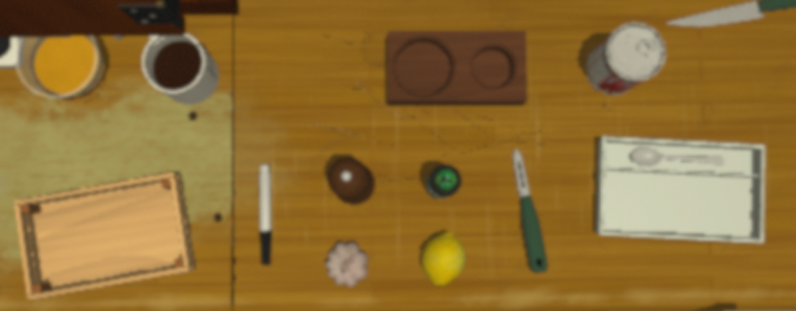

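```bash
cat > d.py <<'E'
import sys
from h import *
from scipy.spatial.transform import Rotation as Ro
s=bot.observe(); R=Ro.from_euler('xyz',s['tcp_rot'])
a=[float(x) for x in sys.argv[1:]]
print('t',round(s['time'],2),'pos',s['tool_pos'].round(4),'rpy',np.degrees(s['tcp_rot']).round(2),'w',round(s['width'],4),'F',s['wrist_force'].round(1),'j6',s['joints'][5].round(2))
for i in range(0,len(a),4):
    T=Ro.from_euler('xyz',[np.pi,0,np.radians(a[i+3])])
    print(np.degrees((R.inv()*T).as_rotvec()).round(1), (R.inv().apply(np.array(a[i:i+3])-s['tool_pos'])*100).round(2))
E
python3 d.py .531 .018 .24 0
```

```text
t 0.1 pos [ 0.22   -0.5308  0.2446] rpy [-179.91   -0.     22.5 ] w 0.0852 F [-0.8 -0.8 -0.2] j6 -0.02
[-0.1  0.  22.5] [ 49.74 -38.8    0.52]
```

Request:
servo_tool:
  series: [0,0,2,2,-1.6,0,1,0,0,4,5,-4,0,1,0,0,6,9,-7,0,1,0,0,8,13,-10,0,1,0,0,10,17,-13.2,0,1,0,0,12,21,-16.4,0,1,0,0,14,25,-19.5,0,1,0,0,16,29,-22.6,0,1,0,0,18,33,-25.7,0,1,0,0,20,37,-28.9,0,1,0,0,22,41,-32,0,1,0,0,22.5,45,-35.1,0,1,0,0,22.5,48,-37.4,0.3,1,0,0,22.5,49.7,-38.8,0.5,1,0,0,22.5,49.7,-38.8,0.5,1,0,0,22.5,49.7,-38.8,0.5,1]
  newtons: 40

```text
time: 1.7
tool_pos: [0.5301, 0.0179, 0.2397]
tcp_rot: [-3.141, 0.002, 0.001]
wrist_force: [-0.2, -0.9, 0.8]
width: 0.0854
```

```bash
python3 d.py .531 .018 .136 0
```

```text
t 1.7 pos [0.5301 0.0179 0.2397] rpy [-1.7995e+02  1.3000e-01  7.0000e-02] w 0.0854 F [-0.2 -0.9  0.8] j6 1.58
[-0.1  0.1  0.1] [ 0.11 -0.   10.37]
```

Request:
servo_tool:
  series: [0,0,0,0.1,0,2,1,0,0,0,0.1,0,4.5,1,0,0,0,0.1,0,7,1,0,0,0,0.1,0,9.3,1,0,0,0,0.1,0,10.4,1,0,0,0,0.1,0,10.4,1,0,0,0,0.1,0,10.4,-1,0,0,0,0.1,0,10.4,-1,0,0,0,0.1,0,10.4,-1,0,0,0,0.1,0,10.4,-1,0,0,0,0.1,0,10.4,-1,0,0,0,0.1,0,10.4,-1,0,0,0,0.1,0,10.4,-1,0,0,0,0.1,0,10.4,-1,0,0,0,0.1,0,10.4,-1]

```text
time: 3.2
tool_pos: [0.532, 0.0179, 0.1373]
tcp_rot: [-3.141, -0.001, 0.002]
wrist_force: [-0.6, -0.7, 6.9]
width: 0.0467
```

```bash
python3 d.py .531 .018 .205 0 .687 -.081 .205 0
```

```text
t 3.2 pos [0.532  0.0179 0.1373] rpy [-1.7998e+02 -7.0000e-02  9.0000e-02] w 0.0467 F [-0.6 -0.7  6.9] j6 1.58
[-0.  -0.1  0.1] [-0.09 -0.02 -6.77]
[-0.  -0.1  0.1] [15.5   9.91 -6.75]
```

Gripped (46.7 mm). Lift and carry over the wide well.

Request:
servo_tool:
  series: [0,0,0,0,0,-1,-1,0,0,0,0,0,-2.5,-1,0,0,0,0,0,-4.5,-1,0,0,0,0,0,-6,-1,0,0,0,0.5,0.3,-6.8,-1,0,0,0,2,1.3,-6.8,-1,0,0,0,4,2.6,-6.8,-1,0,0,0,6,3.9,-6.8,-1,0,0,0,8,5.2,-6.8,-1,0,0,0,10,6.4,-6.8,-1,0,0,0,12,7.7,-6.8,-1,0,0,0,13.8,8.8,-6.8,-1,0,0,0,15,9.6,-6.8,-1,0,0,0,15.5,9.9,-6.8,-1,0,0,0,15.5,9.9,-6.8,-1,0,0,0,15.5,9.9,-6.8,-1]

```text
time: 4.8
tool_pos: [0.6864, -0.0806, 0.2052]
tcp_rot: [-3.141, 0.0, 0.002]
wrist_force: [-0.4, -0.3, -1.8]
width: 0.0468
```

```bash
python3 d.py .687 -.081 .149 0
python3 - <<'E'
from h import *
snap('scene','pics/s1.png')
E
```

```text
t 4.8 pos [ 0.6864 -0.0806  0.2052] rpy [-1.7995e+02  0.0000e+00  9.0000e-02] w 0.0468 F [-0.4 -0.3 -1.8] j6 1.44
[-0.   0.   0.1] [0.06 0.04 5.62]
```

View pics/s1.png

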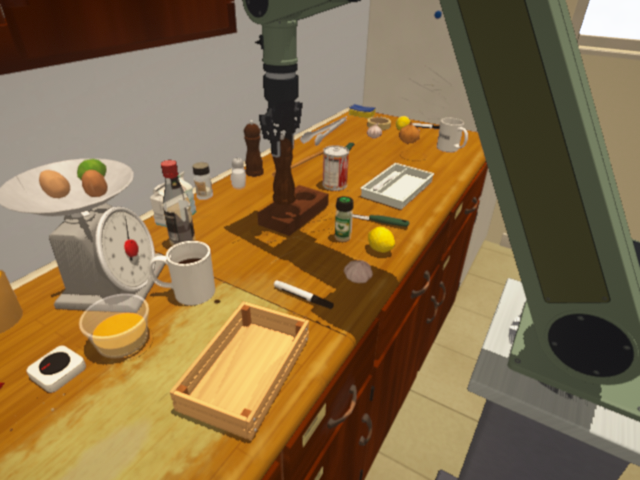

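The mill hangs upright in the jaws at about (283,170), over the stand at (293,208). I'll lower it next.

Request:
servo_tool:
  series: [0,0,0,0.1,0,1,-1,0,0,0,0.1,0,2.2,-1,0,0,0,0.1,0,3.4,-1,0,0,0,0.1,0,4.3,-1,0,0,0,0.1,0,4.9,-1,0,0,0,0.1,0,5.2,-1,0,0,0,0.1,0,5.4,-1,0,0,0,0.1,0,5.5,-1,0,0,0,0.1,0,5.5,-1]

```text
time: 5.75
tool_pos: [0.6875, -0.0805, 0.1507]
tcp_rot: [-3.141, -0.001, 0.002]
wrist_force: [0.3, -0.0, -1.2]
width: 0.0468
```

```bash
python3 d.py .687 -.081 .149 0
```

```text
t 5.75 pos [ 0.6875 -0.0805  0.1507] rpy [-1.7996e+02 -5.0000e-02  1.0000e-01] w 0.0468 F [ 0.3 -0.  -1.2] j6 1.44
[-0.  -0.1  0.1] [-0.05  0.05  0.17]
```

Request:
servo_tool:
  series: [0,0,0,0,0,0.1,-1,0,0,0,0,0,0.15,-1,0,0,0,0,0,0.2,-1,0,0,0,0,0,0.2,-1]

```text
time: 6.15
tool_pos: [0.6879, -0.0806, 0.1494]
tcp_rot: [-3.141, -0.002, 0.002]
wrist_force: [-0.4, 0.4, 1.4]
width: 0.0468
```

Request:
servo_tool:
  series: [0,0,0,0,0,0.05,-0.1,0,0,0,0,0,0.05,0.15,0,0,0,0,0,0.05,0.3,0,0,0,0,0,0.05,0.7,0,0,0,0,0,0.05,1,0,0,0,0,0,0.05,1,0,0,0,0,0,-1,1,0,0,0,0,0,-3,1,0,0,0,0,0,-5.5,1,0,0,0,0,0,-7,1,0,0,0,0,0,-7,1]

```text
time: 7.25
tool_pos: [0.6892, -0.0808, 0.2233]
tcp_rot: [3.141, -0.009, 0.002]
wrist_force: [-0.1, 0.1, -0.1]
width: 0.0853
```

```bash
python3 d.py .530 -.102 .22 0 .53 -.102 .08 0
python3 - <<'E'
from h import *
snap('scene','pics/s2.png')
E
```

```text
t 7.25 pos [ 0.6892 -0.0808  0.2233] rpy [ 1.7998e+02 -5.1000e-01  1.0000e-01] w 0.0853 F [-0.1  0.1 -0.1] j6 1.44
[ 0.  -0.5  0.1] [-15.93   2.09   0.18]
[ 0.  -0.5  0.1] [-16.05   2.09  14.18]
```

View pics/s2.png

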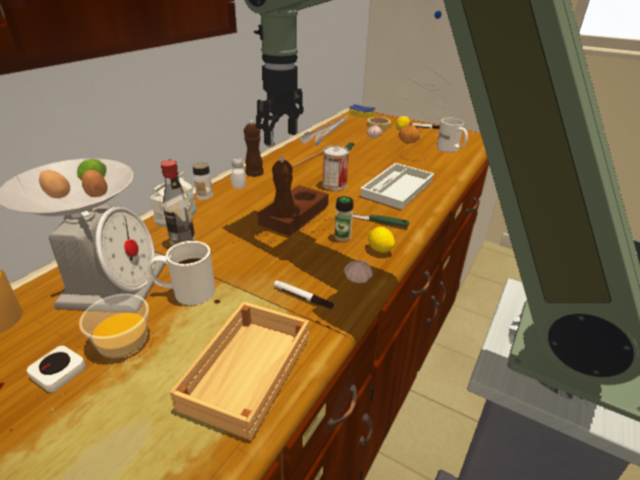

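The mill stands upright in the wide well (283,185). Now the jar at (344,218).

Request:
servo_tool:
  series: [0,-0.5,0,-1.5,0.2,0,1,0,-0.5,0,-4.5,0.6,0,1,0,-0.5,0,-8,1,0,1,0,-0.5,0,-11.5,1.5,0,1,0,-0.5,0,-14.5,1.9,0,1,0,-0.5,0,-15.9,2.1,1,1,0,-0.5,0,-16,2.1,3,1,0,-0.5,0,-16,2.1,6,1,0,-0.5,0,-16,2.1,9,1,0,-0.5,0,-16,2.1,12,1,0,-0.5,0,-16,2.1,13.5,1,0,-0.5,0,-16,2.1,14.2,1,0,-0.5,0,-16,2.1,14.2,1]

```text
time: 8.6
tool_pos: [0.5282, -0.1018, 0.0771]
tcp_rot: [-3.141, 0.006, 0.002]
wrist_force: [0.2, -0.2, 0.3]
width: 0.0856
```

Request:
servo_tool:
  series: [0,0,0,0,0,0,-1,0,0,0,0,0,0,-1,0,0,0,0,0,0,-1,0,0,0,0,0,0,-1,0,0,0,0,0,0,-1,0,0,0,0,0,0,-1,0,0,0,0,0,0,-1,0,0,0,0,0,0,-1,0,0,0,0,0,0,-1]

```text
time: 9.5
tool_pos: [0.5288, -0.102, 0.0779]
tcp_rot: [-3.141, 0.004, 0.002]
wrist_force: [-0.3, -1.0, 6.3]
width: 0.0393
```

```bash
python3 d.py .53 -.102 .15 0 .6858 -.1755 .15 0
```

```text
t 9.5 pos [ 0.5288 -0.102   0.0779] rpy [-1.7999e+02  2.6000e-01  1.1000e-01] w 0.0393 F [-0.3 -1.   6.3] j6 1.36
[-0.   0.3  0.1] [ 0.09 -0.   -7.21]
[-0.   0.3  0.1] [15.65  7.38 -7.28]
```

Request:
servo_tool:
  series: [0,0.3,0,0,0,-1,-1,0,0.3,0,0,0,-3,-1,0,0.3,0,0,0,-5.5,-1,0,0.3,0,0.4,0.2,-7,-1,0,0.3,0,2,0.9,-7.2,-1,0,0.3,0,4,1.9,-7.2,-1,0,0.3,0,6,2.8,-7.2,-1,0,0.3,0,8,3.8,-7.2,-1,0,0.3,0,10,4.7,-7.2,-1,0,0.3,0,12,5.7,-7.2,-1,0,0.3,0,14,6.6,-7.2,-1,0,0.3,0,15.2,7.2,-7.2,-1,0,0.3,0,15.6,7.4,-7.2,-1,0,0.3,0,15.6,7.4,-7.2,-1,0,0.3,0,15.6,7.4,-7.2,-1]

```text
time: 11.0
tool_pos: [0.6844, -0.1753, 0.1491]
tcp_rot: [-3.141, 0.001, 0.002]
wrist_force: [-0.6, -0.1, -1.1]
width: 0.0397
```

```bash
python3 d.py .6858 -.1755 .0905 0;  python3 - <<'E'
from h import *
snap('scene','pics/s3.png')
E
```

```text
t 11.0 pos [ 0.6844 -0.1753  0.1491] rpy [-1.7996e+02  3.0000e-02  1.1000e-01] w 0.0397 F [-0.6 -0.1 -1.1] j6 1.3
[-0.   0.   0.1] [0.14 0.02 5.86]
```

View pics/s3.png

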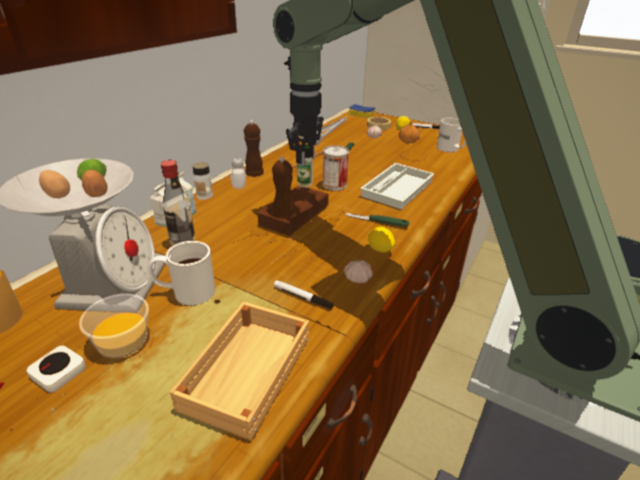

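The jar hangs upright over the narrow well at (305,170). Lower it, then release.

Request:
servo_tool:
  series: [0,0,0,0.1,0,1,-1,0,0,0,0.1,0,2.2,-1,0,0,0,0.1,0,3.4,-1,0,0,0,0.1,0,4.5,-1,0,0,0,0.1,0,5.2,-1,0,0,0,0.1,0,5.5,-1,0,0,0,0.1,0,5.7,-1,0,0,0,0.1,0,5.8,-1,0,0,0,0.1,0,5.9,-1,0,0,0,0.1,0,5.9,-1]

```text
time: 12.05
tool_pos: [0.6855, -0.1753, 0.0905]
tcp_rot: [-3.141, -0.0, 0.002]
wrist_force: [0.3, 0.0, -1.2]
width: 0.0394
```

Request:
servo_tool:
  series: [0,0,0,0,0,0.1,-1,0,0,0,0,0,0.2,-1,0,0,0,0,0,0.2,-1]

```text
time: 12.35
tool_pos: [0.6861, -0.1754, 0.09]
tcp_rot: [3.142, -0.002, 0.002]
wrist_force: [-0.5, -0.1, 5.7]
width: 0.0396
```

Request:
servo_tool:
  series: [0,0,0,0,0,0,-0.2,0,0,0,0,0,0,0.1,0,0,0,0,0,0,0.4,0,0,0,0,0,0,0.8,0,0,0,0,0,0,0.8,0,0,0,0,0,0,0.8,0,0,0,0,0,-1.5,0.8,0,0,0,0,0,-4,0.8,0,0,0,0,0,-7,0.8,0,0,0,0,0,-10,0.8,0,0,0,0,0,-12.5,0.8,0,0,0,0,0,-13,0.8,0,0,0,0,0,-13,0.8]

```text
time: 13.65
tool_pos: [0.6861, -0.1755, 0.2215]
tcp_rot: [3.141, -0.005, 0.002]
wrist_force: [0.2, 0.1, -0.9]
width: 0.0771
```

```bash
python3 d.py .425 .0255 .22 0 .425 .0255 .02 0
```

```text
t 13.65 pos [ 0.6861 -0.1755  0.2215] rpy [ 1.7996e+02 -2.7000e-01  1.1000e-01] w 0.0771 F [ 0.2  0.1 -0.9] j6 1.3
[ 0.  -0.3  0.1] [-2.607e+01 -2.015e+01  1.000e-02]
[ 0.  -0.3  0.1] [-26.17 -20.17  20.01]
```

Request:
servo_tool:
  series: [0,0,0,-1.5,-1.2,0,1,0,0,0,-4.5,-3.5,0,1,0,0,0,-7.5,-5.8,0,1,0,0,0,-10.5,-8.1,0,1,0,0,0,-13.5,-10.4,0,1,0,0,0,-16.5,-12.7,0,1,0,0,0,-19.5,-15,0,1,0,0,0,-22.5,-17.4,0,1,0,0,0,-25,-19.3,0,1,0,0,0,-26.1,-20.2,1,1,0,0,0,-26.1,-20.2,4,1,0,0,0,-26.1,-20.2,8,1,0,0,0,-26.1,-20.2,11,1,0,0,0,-26.1,-20.2,12,1,0,0,0,-26.1,-20.2,12,1]
  newtons: 30

```text
time: 15.15
tool_pos: [0.4237, 0.0259, 0.0984]
tcp_rot: [3.141, 0.0, 0.002]
wrist_force: [0.2, 1.0, 0.1]
width: 0.0857
```

```bash
python3 d.py .425 .0255 .02 0;  python3 - <<'E'
from h import *
snap('scene','pics/s4.png')
E
```

```text
t 15.15 pos [0.4237 0.0259 0.0984] rpy [1.7995e+02 2.0000e-02 1.1000e-01] w 0.0857 F [0.2 1.  0.1] j6 1.6
[0.1 0.  0.1] [0.13 0.03 7.84]
```

View pics/s4.png

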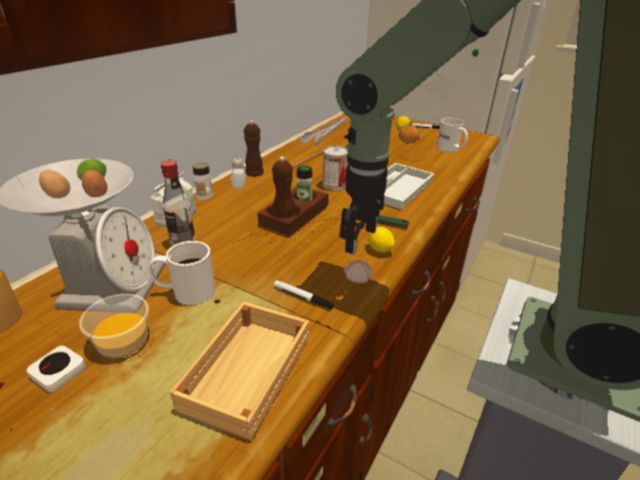

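Mill (283,187) and jar (304,185) both stand in their wells, and the gripper is above the garlic (358,270).

Request:
servo_tool:
  series: [0,0,0,0.1,0,2,1,0,0,0,0.1,0,4.5,1,0,0,0,0.1,0,6.8,1,0,0,0,0.1,0,7.8,1,0,0,0,0.1,0,7.8,1,0,0,0,0.1,0,7.8,-1,0,0,0,0.1,0,7.8,-1,0,0,0,0.1,0,7.8,-1,0,0,0,0.1,0,7.8,-1,0,0,0,0.1,0,7.8,-1,0,0,0,0.1,0,7.8,-1,0,0,0,0.1,0,7.8,-1,0,0,0,0.1,0,7.8,-1]

```text
time: 16.5
tool_pos: [0.4273, 0.0258, 0.0231]
tcp_rot: [3.141, -0.006, 0.002]
wrist_force: [-1.2, 0.3, 5.0]
width: 0.0503
```

```bash
python3 d.py .425 .0255 .12 0 .459 .392 .12 99.4
```

```text
t 16.5 pos [0.4273 0.0258 0.0231] rpy [ 1.7995e+02 -3.4000e-01  1.1000e-01] w 0.0503 F [-1.2  0.3  5. ] j6 1.6
[ 0.  -0.3  0.1] [-0.17  0.04 -9.69]
[  0.3  -0.2 -99.3] [  3.3  -36.61  -9.7 ]
```

Request:
servo_tool:
  series: [0,0,0,0,0,-1,-1,0,0,0,0,0,-3,-1,0,0,0,0,0,-5.5,-1,0,0,0,0,0,-8,-1,0,0,0,0,0,-9.5,-1,0,0,-5,0.2,-1.5,-9.7,-1,0,0,-12,0.4,-4,-9.7,-1,0,0,-20,0.7,-7,-9.7,-1,0,0,-28,0.9,-10,-9.7,-1,0,0,-36,1.2,-13,-9.7,-1,0,0,-44,1.5,-16,-9.7,-1,0,0,-52,1.7,-19,-9.7,-1,0,0,-60,2,-22,-9.7,-1,0,0,-68,2.3,-25,-9.7,-1,0,0,-76,2.6,-28,-9.7,-1,0,0,-84,2.8,-31,-9.7,-1,0,0,-91,3,-33.5,-9.7,-1,0,0,-96,3.2,-35.5,-9.7,-1,0,0,-99.3,3.3,-36.6,-9.7,-1,0,0,-99.3,3.3,-36.6,-9.7,-1]

```text
time: 18.5
tool_pos: [0.4591, 0.3934, 0.121]
tcp_rot: [3.134, 0.001, 1.736]
wrist_force: [-0.4, -0.3, -1.1]
width: 0.0506
```

```bash
python3 d.py .459 .392 .032 99.4;  python3 - <<'E'
from h import *
snap('scene','pics/s5.png')
E
```

```text
t 18.5 pos [0.4591 0.3934 0.121 ] rpy [1.7959e+02 4.0000e-02 9.9490e+01] w 0.0506 F [-0.4 -0.3 -1.1] j6 0.53
[0.4 0.  0.1] [-0.13 -0.09  8.9 ]
```

View pics/s5.png

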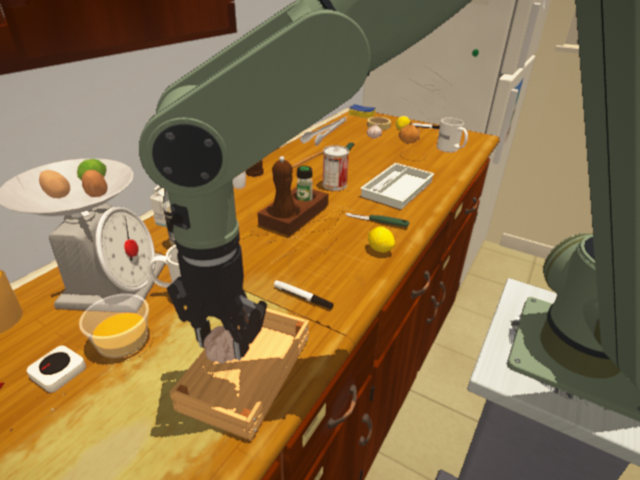

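The garlic (225,345) is held over the far end of the crate. Lowering.

Request:
servo_tool:
  series: [0,0,0,-0.1,-0.1,1.5,-1,0,0,0,-0.1,-0.1,3.5,-1,0,0,0,-0.1,-0.1,5.5,-1,0,0,0,-0.1,-0.1,7.3,-1,0,0,0,-0.1,-0.1,8.2,-1,0,0,0,-0.1,-0.1,8.6,-1,0,0,0,-0.1,-0.1,8.8,-1,0,0,0,-0.1,-0.1,8.9,-1,0,0,0,-0.1,-0.1,9,-1,0,0,0,-0.1,-0.1,9,-1]

```text
time: 19.55
tool_pos: [0.4588, 0.3913, 0.0313]
tcp_rot: [3.134, 0.001, 1.735]
wrist_force: [0.2, 0.5, -0.4]
width: 0.05
```

Request:
servo_tool:
  series: [0,0,0,0,0,0.1,-1,0,0,0,0,0,0.2,-1,0,0,0,0,0,0.2,0.2,0,0,0,0,0,0.2,0.35,0,0,0,0,0,0.2,0.6,0,0,0,0,0,0.2,0.6,0,0,0,0,0,0.2,0.6,0,0,0,0,0,-1,0.6,0,0,0,0,0,-3,0.6,0,0,0,0,0,-6,0.6,0,0,0,0,0,-8.5,0.6,0,0,0,0,0,-10,0.6,0,0,0,0,0,-10,0.6]

```text
time: 20.85
tool_pos: [0.4594, 0.3923, 0.1346]
tcp_rot: [3.129, -0.002, 1.735]
wrist_force: [0.0, 0.2, 0.4]
width: 0.0684
```

```bash
python3 d.py .4305 -.102 .13 0 .4305 -.102 .025 -15;  python3 - <<'E'
from h import *
snap('scene','pics/s6.png')
E
```

```text
t 20.85 pos [0.4594 0.3923 0.1346] rpy [ 1.7927e+02 -1.2000e-01  9.9400e+01] w 0.0684 F [0.  0.2 0.4] j6 0.53
[ 0.4 -0.7 99.4] [-48.3  -10.93   0.22]
[  0.4  -0.8 114.4] [-48.32 -11.07  10.72]
```

View pics/s6.png

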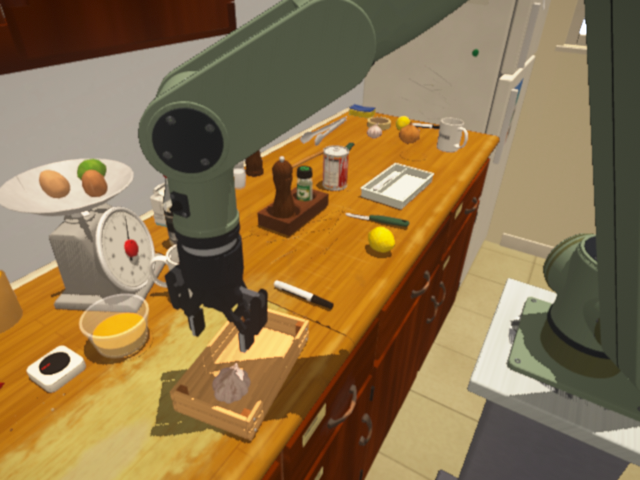

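The garlic rests in the crate at (232,383). Next, the lemon.

Request:
servo_tool:
  series: [0,0,4,-1.5,-0.3,0,1,0,0,10,-4,-0.9,0,1,0,0,17,-7,-1.6,0,1,0,0,24,-10,-2.3,0,1,0,0,31,-13,-2.9,0,1,0,0,38,-16,-3.6,0,1,0,0,45,-19,-4.3,0,1,0,0,52,-22,-5,0,1,0,0,59,-25,-5.7,0,1,0,0,66,-28,-6.4,0,1,0,0,73,-31,-7.1,0,1,0,0,80,-34,-7.8,0,1,0,0,87,-37,-8.5,0,1,0,0,94,-40,-9.2,0,1,0,0,101,-43,-9.9,0,1,0,0,108,-46,-10.5,0,1,0,0,114.4,-48,-11,0,1,0,0,114.9,-48.3,-11.1,0.2,1,0,0,114.9,-48.3,-11.1,0.2,1]

```text
time: 22.8
tool_pos: [0.4272, -0.1029, 0.1285]
tcp_rot: [-3.137, -0.006, -0.27]
wrist_force: [0.1, -0.4, 0.5]
width: 0.0853
```

```bash
python3 d.py .4305 -.102 .024 -15.5
```

```text
t 22.8 pos [ 0.4272 -0.1029  0.1285] rpy [-179.72   -0.37  -15.49] w 0.0853 F [ 0.1 -0.4  0.5] j6 1.57
[-0.3 -0.4  0. ] [ 0.23 -0.12 10.46]
```

Request:
servo_tool:
  series: [0,0,0,0.3,-0.1,2,1,0,0,0,0.3,-0.1,4.5,1,0,0,0,0.3,-0.1,7,1,0,0,0,0.3,-0.1,9.3,1,0,0,0,0.3,-0.1,10.4,1,0,0,0,0.3,-0.1,10.4,1,0,0,0,0.3,-0.1,10.4,-1,0,0,0,0.3,-0.1,10.4,-1,0,0,0,0.3,-0.1,10.4,-1,0,0,0,0.3,-0.1,10.4,-1,0,0,0,0.3,-0.1,10.4,-1,0,0,0,0.3,-0.1,10.4,-1,0,0,0,0.3,-0.1,10.4,-1,0,0,0,0.3,-0.1,10.4,-1]

```text
time: 24.2
tool_pos: [0.4318, -0.1022, 0.0256]
tcp_rot: [-3.136, -0.008, -0.27]
wrist_force: [-0.9, 3.2, 6.8]
width: 0.0547
```

```bash
python3 d.py .4757 .2934 .125 99.4
```

```text
t 24.2 pos [ 0.4318 -0.1022  0.0256] rpy [-179.68   -0.48  -15.5 ] w 0.0547 F [-0.9  3.2  6.8] j6 1.57
[   0.3   -0.6 -114.9] [ -6.25 -39.35  -9.77]
```

Request:
servo_tool:
  series: [0,0,0,0,0,-1,-1,0,0,0,0,0,-3,-1,0,0,0,0,0,-5.5,-1,0,0,0,0,0,-8,-1,0,0,0,0,0,-9.8,-1,0,0,0,0,0,-9.8,-1]

```text
time: 24.8
tool_pos: [0.4325, -0.103, 0.1264]
tcp_rot: [-3.136, -0.015, -0.27]
wrist_force: [0.4, -0.6, -0.9]
width: 0.0545
```

```bash
python3 d.py .4757 .2934 .125 99.4
```

```text
t 24.8 pos [ 0.4325 -0.103   0.1264] rpy [-179.69   -0.86  -15.49] w 0.0545 F [ 0.4 -0.6 -0.9] j6 1.57
[   0.7   -0.9 -114.9] [ -6.42 -39.36   0.26]
```

Request:
servo_tool:
  series: [0,0,-3,-0.2,-1,0,-1,0,0,-9,-0.5,-3,0,-1,0,0,-16,-0.9,-5.5,0,-1,0,0,-23,-1.3,-8,0,-1,0,0,-30,-1.7,-10.5,0,-1,0,0,-37,-2.1,-13,0,-1,0,0,-44,-2.5,-15.5,0,-1,0,0,-51,-2.9,-18,0,-1,0,0,-58,-3.3,-20.5,0,-1,0,0,-65,-3.7,-23,0,-1,0,0,-72,-4.1,-25.5,0,-1,0,0,-79,-4.5,-28,0,-1,0,0,-86,-4.9,-30.5,0,-1,0,0,-93,-5.3,-33,0,-1,0,0,-100,-5.7,-35.5,0,-1,0,0,-107,-6.1,-37.7,0,-1,0,0,-112,-6.3,-39,0,-1,0,0,-114.9,-6.4,-39.4,0,-1,0,0,-114.9,-6.4,-39.4,0,-1,0,0,-114.9,-6.4,-39.4,0,-1]

```text
time: 26.8
tool_pos: [0.4751, 0.2936, 0.1265]
tcp_rot: [3.128, 0.002, 1.735]
wrist_force: [0.4, -0.3, -0.8]
width: 0.0541
```

```bash
python3 d.py .4757 .2934 .0335 99.4;  python3 - <<'E'
from h import *
snap('scene','pics/s7.png')
E
```

```text
t 26.8 pos [0.4751 0.2936 0.1265] rpy [1.7922e+02 1.4000e-01 9.9430e+01] w 0.0541 F [ 0.4 -0.3 -0.8] j6 0.38
[0.8 0.1 0. ] [-0.01 -0.07  9.3 ]
```

View pics/s7.png

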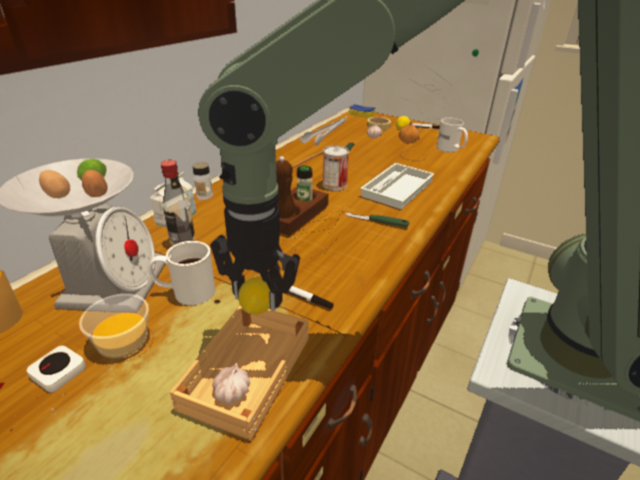

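The lemon (255,295) is held over the near half of the crate, clear of the garlic (231,382).

Request:
servo_tool:
  series: [0,0,0,0,-0.1,1.5,-1,0,0,0,0,-0.1,3.5,-1,0,0,0,0,-0.1,5.5,-1,0,0,0,0,-0.1,7.3,-1,0,0,0,0,-0.1,8.3,-1,0,0,0,0,-0.1,8.8,-1,0,0,0,0,-0.1,9.1,-1,0,0,0,0,-0.1,9.2,-1,0,0,0,0,-0.1,9.3,-1,0,0,0,0,-0.1,9.3,-1]

```text
time: 27.85
tool_pos: [0.4759, 0.2935, 0.0342]
tcp_rot: [3.126, 0.002, 1.735]
wrist_force: [-0.0, -0.3, -1.2]
width: 0.0545
```

Request:
servo_tool:
  series: [0,0,0,0,0,0.1,-1,0,0,0,0,0,0.2,-1,0,0,0,0,0,0.2,-1]

```text
time: 28.15
tool_pos: [0.4761, 0.2934, 0.0338]
tcp_rot: [3.126, 0.002, 1.735]
wrist_force: [-2.2, -2.3, 9.5]
width: 0.0546
```

Contact felt. Release with a limited opening.

Request:
servo_tool:
  series: [0,0,0,0,0,0,0.3,0,0,0,0,0,0,0.4,0,0,0,0,0,0,0.6,0,0,0,0,0,0,0.65,0,0,0,0,0,0,0.65,0,0,0,0,0,-1,0.65,0,0,0,0,0,-3,0.65,0,0,0,0,0,-6,0.65,0,0,0,0,0,-8.5,0.65,0,0,0,0,0,-10,0.65,0,0,0,0,0,-10,0.65]

```text
time: 29.25
tool_pos: [0.4759, 0.2942, 0.1369]
tcp_rot: [3.12, -0.0, 1.735]
wrist_force: [0.2, -0.3, 0.2]
width: 0.0704
```

```bash
python3 d.py .465 -.2255 .13 5.4;  python3 - <<'E'
from h import *
snap('scene','pics/s8.png')
s=dict(np.load('top0.npz')); P=pts(s); hsv=cv2.cvtColor(s['img'],cv2.COLOR_RGB2HSV)
m=(P[...,2]>.004); m[:230]=0;m[315:]=0;m[:,:375]=0;m[:,415:]=0
ys,xs=np.nonzero(m)
for r in range(ys.min(),ys.max()+1,4):
    c=xs[ys==r]; print(r,c.min(),c.max(),P[r,c.mean().astype(int)].round(3), 'w',round(P[r,c.min()][1]-P[r,c.max()][1],3),s['img'][r,c.mean().astype(int)])
E
```

```text
t 29.25 pos [0.4759 0.2942 0.1369] rpy [ 1.7877e+02 -3.0000e-02  9.9410e+01] w 0.0704 F [ 0.2 -0.3  0.2] j6 0.38
[ 0.9 -1.  94. ] [-51.09  -9.58   0.45]
233 412 412 [ 0.455 -0.021  1.18 ] w 0.0 [143 101  29]Traceback (most recent call last):
  File "<stdin>", line 7, in <module>
    return umr_minimum(a, axis, None, out, keepdims, initial, where)
ValueError: zero-size array to reduction operation minimum which has no identity
```

View pics/s8.png

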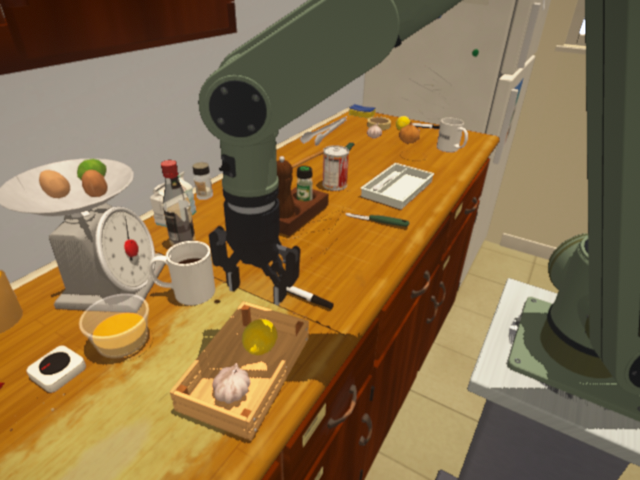

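Lemon (259,337) and garlic (231,383) both lie in the crate. Measuring the peeler's profile.

Run:
```python
from h import *
s=dict(np.load('top0.npz')); P=pts(s)
m=(P[...,2]>.004)&(P[...,2]<.05)&(s['range_z']>0); m[:230]=0;m[315:]=0;m[:,:375]=0;m[:,415:]=0
n,l,st,_=cv2.connectedComponentsWithStats(m.astype(np.uint8)); m=l==1+st[1:,4].argmax()
ys,xs=np.nonzero(m)
for r in range(ys.min(),ys.max()+1,4):
    c=xs[ys==r]; k=(c.min()+c.max())//2
    print(r,c.min(),c.max(),P[r,k].round(3), 'w',round(P[r,c.min()][1]-P[r,c.max()][1],3),s['img'][r,k])
```

```text
239 387 387 [ 0.57  -0.205  0.005] w 0.0 [151 141 122]
243 388 390 [ 0.561 -0.21   0.003] w 0.004 [149 146 131]
247 389 392 [ 0.551 -0.211  0.008] w 0.007 [127 124 112]
251 388 390 [ 0.542 -0.209  0.005] w 0.005 [144 140 125]
255 391 393 [ 0.532 -0.217  0.003] w 0.005 [132 128 115]
259 390 393 [ 0.522 -0.213  0.008] w 0.007 [162 157 141]
263 390 395 [ 0.513 -0.216  0.005] w 0.011 [114 117 100]
267 391 397 [ 0.503 -0.219  0.013] w 0.014 [51 76 53]
271 391 398 [ 0.494 -0.218  0.015] w 0.016 [54 77 56]
275 391 400 [ 0.485 -0.22   0.013] w 0.021 [53 77 56]
279 391 401 [ 0.475 -0.222  0.017] w 0.022 [55 79 56]
283 392 402 [ 0.466 -0.224  0.015] w 0.024 [54 79 55]
287 393 402 [ 0.457 -0.223  0.022] w 0.021 [55 80 57]
291 393 403 [ 0.447 -0.226  0.016] w 0.022 [56 80 57]
295 394 404 [ 0.438 -0.228  0.017] w 0.023 [55 80 56]
299 395 405 [ 0.429 -0.23   0.016] w 0.023 [46 66 48]
303 396 405 [ 0.42  -0.23   0.015] w 0.02 [44 64 46]
307 398 403 [ 0.411 -0.229  0.017] w 0.011 [95 84 47]
```

```bash
python3 d.py .465 -.2235 .13 7.5
```

```text
t 29.3 pos [0.475  0.2936 0.1352] rpy [1.7894e+02 4.0000e-02 9.9410e+01] w 0.0701 F [ 0.1  0.1 -0.3] j6 0.38
[ 0.9 -0.8 91.9] [-50.85  -9.45   0.38]
```

Request:
servo_tool:
  series: [0,0,3,-1.5,-0.3,0,0.4,0,0,8,-4.5,-0.9,0,0.4,0,0,14,-7.7,-1.5,0,0.4,0,0,20,-11,-2.1,0,0.4,0,0,26,-14.3,-2.7,0,0.4,0,0,32,-17.6,-3.3,0,0.4,0,0,38,-20.9,-3.9,0,0.4,0,0,44,-24.2,-4.5,0,0.4,0,0,50,-27.5,-5.1,0,0.4,0,0,56,-30.8,-5.7,0,0.4,0,0,62,-34.1,-6.3,0,0.4,0,0,68,-37.4,-6.9,0,0.4,0,0,74,-40.7,-7.5,0,0.4,0,0,80,-44,-8.2,0,0.4,0,0,85,-47,-8.7,0,0.4,0,0,89,-49.5,-9.2,0,0.4,0,0,91.5,-50.8,-9.4,0.2,0.4,0.5,-0.5,91.9,-50.9,-9.5,0.3,0.4,0.5,-0.5,91.9,-50.9,-9.5,0.3,0.4]

```text
time: 31.2
tool_pos: [0.4638, -0.2235, 0.1299]
tcp_rot: [-3.14, -0.005, 0.131]
wrist_force: [0.3, 0.1, -0.5]
width: 0.0598
```

```bash
python3 d.py .465 -.2235 .017 7.5
python3 - <<'E'
from h import *
s=snap('top','pics/t1.png')
cv2.imwrite('pics/t1.png',cv2.resize(cv2.cvtColor(s['img'][150:330,90:550],cv2.COLOR_RGB2BGR),None,fx=1.73,fy=1.73,interpolation=2))
E
```

```text
t 31.2 pos [ 0.4638 -0.2235  0.1299] rpy [-179.92   -0.31    7.5 ] w 0.0598 F [ 0.3  0.1 -0.5] j6 0.96
[-0.1 -0.3 -0. ] [ 0.05  0.03 11.29]
```

View pics/t1.png

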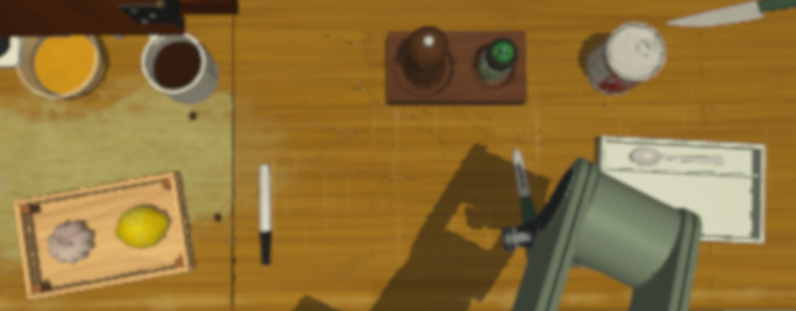

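Top view: the mill (428,60), jar (495,60), garlic (72,240) and lemon (143,227) are all in place. The peeler has not moved, so I'll descend on it.

Request:
servo_tool:
  series: [0,-0.3,0,0,0,2,0.2,0,-0.3,0,0,0,5,0.2,0,-0.3,0,0,0,8,0.2,0,-0.3,0,0,0,10,0.2,0,-0.3,0,0,0,11,0.2,0,-0.3,0,0,0,11.1,0.2,0,-0.3,0,0,0,11.1,0.2]

```text
time: 31.95
tool_pos: [0.4653, -0.2226, 0.0197]
tcp_rot: [-3.141, -0.002, 0.133]
wrist_force: [0.0, -0.8, 0.4]
width: 0.0514
```

Request:
servo_tool:
  series: [0,0,0,0,0,0,-1,0,0,0,0,0,0,-1,0,0,0,0,0,0,-1,0,0,0,0,0,0,-1,0,0,0,0,0,0,-1,0,0,0,0,0,0,-1,0,0,0,0,0,0,-1]
  newtons: 40

```text
time: 32.65
tool_pos: [0.4662, -0.223, 0.0211]
tcp_rot: [3.141, -0.004, 0.133]
wrist_force: [0.4, -0.0, 7.0]
width: 0.0241
```

```bash
python3 d.py .465 -.2235 .1 7.5
```

```text
t 32.65 pos [ 0.4662 -0.223   0.0211] rpy [179.95  -0.24   7.6 ] w 0.0241 F [ 0.4 -0.   7. ] j6 0.97
[ 0.1 -0.2  0.1] [-0.1   0.04 -7.89]
```

Request:
servo_tool:
  series: [0,0,0,0,0,-0.6,-1,0,0,0,0,0,-2,-1,0,0,0,0,0,-4,-1,0,0,0,0,0,-6.5,-1,0,0,0,0,0,-8,-1,0,0,0,0,0,-8,-1,0,0,0,0,0,-8,-1]

```text
time: 33.35
tool_pos: [0.4656, -0.2229, 0.101]
tcp_rot: [3.141, -0.004, 0.132]
wrist_force: [-0.5, -0.5, -0.3]
width: 0.0237
```

```bash
python3 d.py .4985 -.4241 .1 86.2
python3 - <<'E'
from h import *
s=snap('scene'); np.savez('s9.npz',**s)
cv2.imwrite('pics/s9.png',cv2.resize(cv2.cvtColor(s['img'][80:280,300:520],cv2.COLOR_RGB2BGR),None,fx=3,fy=3,interpolation=2))
s=snap('top'); cv2.imwrite('pics/t9.png',cv2.resize(cv2.cvtColor(s['img'][200:330,340:550],cv2.COLOR_RGB2BGR),None,fx=3.5,fy=3.5,interpolation=2))
E
```

```text
t 33.35 pos [ 0.4656 -0.2229  0.101 ] rpy [179.95  -0.24   7.59] w 0.0237 F [-0.5 -0.5 -0.3] j6 0.97
[  0.2  -0.2 -78.6] [ 0.61 20.38  0.12]
```

View pics/s9.png

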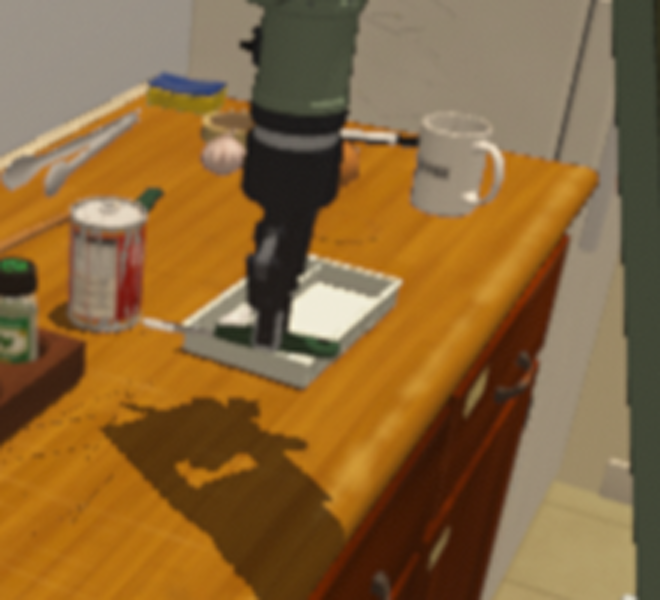

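View pics/t9.png

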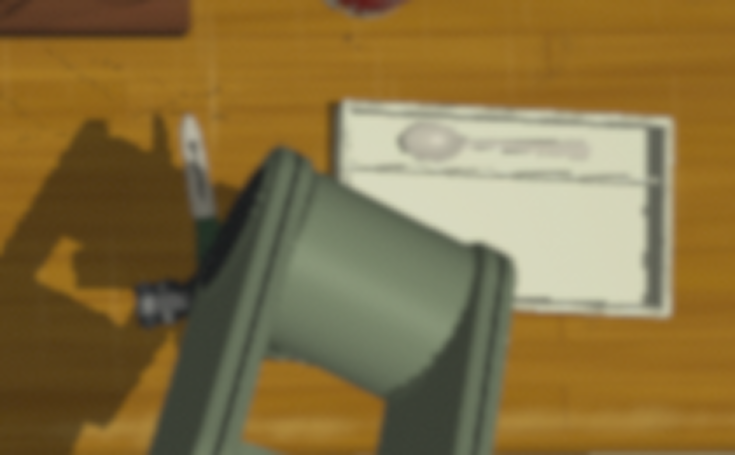

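The peeler is held roughly level (blade tip at crop (188,118) in the top view). Now to check the axis in the hand.

Run:
```python
from h import *
s=vision.snapshot('top'); K,R,t=s['mtx'],np.array(s['R']),np.array(s['t'])
P=pts(s)
m=(P[...,2]>.06)&(P[...,2]<.13)&(s['range_z']>0); m[:225]=0; m[280:]=0; m[:,:380]=0; m[:,412:]=0
ys,xs=np.nonzero(m)
for r in range(230,272,3):
    c=xs[ys==r]
    if len(c): print(r,c.min(),c.max(),P[r,(c.min()+c.max())//2].round(4))
```

```text
233 393 393 [ 0.5756 -0.2068  0.0831]
236 391 395 [ 0.569  -0.2068  0.0819]
239 391 396 [ 0.5623 -0.2064  0.0832]
242 392 397 [ 0.5554 -0.2081  0.0852]
245 392 397 [ 0.5486 -0.2076  0.087 ]
248 393 398 [ 0.5425 -0.2107  0.0806]
251 393 398 [ 0.5354 -0.2095  0.0864]
254 394 399 [ 0.5287 -0.2113  0.0872]
257 394 399 [ 0.5222 -0.2113  0.0861]
260 395 400 [ 0.5157 -0.2137  0.0841]
263 395 401 [ 0.5086 -0.2141  0.0927]
266 395 401 [ 0.502  -0.2135  0.0952]
269 395 399 [ 0.4956 -0.2116  0.0925]
```

```bash
python3 d.py .4968 -.4505 .1 85.2
```

```text
t 33.5 pos [ 0.4651 -0.2226  0.1   ] rpy [-1.7997e+02 -1.3000e-01  7.5900e+00] w 0.0238 F [-0.4 -0.6 -1.5] j6 0.97
[  0.1  -0.1 -77.6] [ 1.300e-01  2.301e+01 -1.000e-02]
```

Request:
servo_tool:
  series: [0,0,-3,0,1,0,-1,0,0,-8,0,2.5,0,-1,0,0,-13,0,4,0,-1,0,0,-19,0,5.7,0,-1,0,0,-25,0,7.4,0,-1,0,0,-31,0,9.2,0,-1,0,0,-37,0.1,11,0,-1,0,0,-43,0.1,12.8,0,-1,0,0,-49,0.1,14.6,0,-1,0,0,-55,0.1,16.4,0,-1,0,0,-61,0.1,18.2,0,-1,0,0,-67,0.1,20,0,-1,0,0,-72,0.1,21.5,0,-1,0,0,-76,0.1,22.6,0,-1,0,0,-77.6,0.1,23,0,-1,0,0,-77.6,0.1,23,0,-1,0,0,-77.6,0.1,23,0,-1]

```text
time: 35.2
tool_pos: [0.4962, -0.4501, 0.0988]
tcp_rot: [3.141, -0.002, 1.486]
wrist_force: [-0.1, 0.4, -1.6]
width: 0.0239
```

```bash
python3 d.py .4968 -.4505 .0245 85.2
python3 - <<'E'
from h import *
s=snap('scene')
cv2.imwrite('pics/s10.png',cv2.resize(cv2.cvtColor(s['img'][80:280,300:520],cv2.COLOR_RGB2BGR),None,fx=3,fy=3,interpolation=2))
E
```

```text
t 35.2 pos [ 0.4962 -0.4501  0.0988] rpy [ 1.7997e+02 -1.3000e-01  8.5150e+01] w 0.0239 F [-0.1  0.4 -1.6] j6 -0.67
[ 0.  -0.1 -0.1] [-0.06  0.06  7.43]
```

View pics/s10.png

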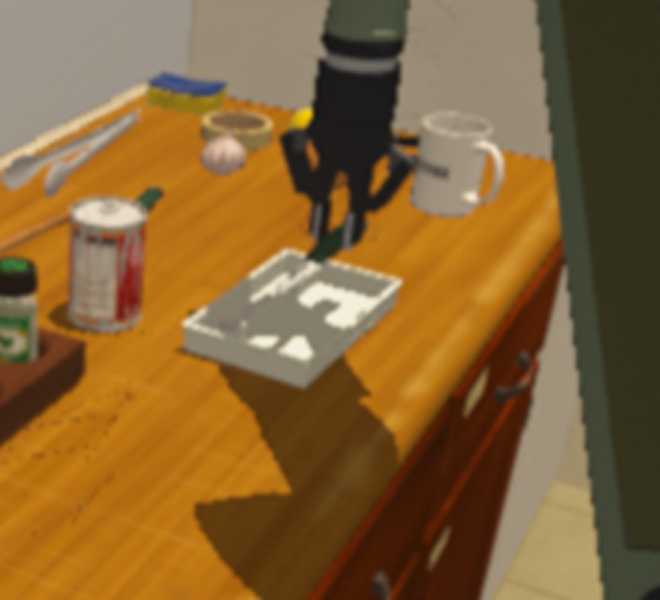

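Request:
servo_tool:
  series: [0,0,0,-0.1,0.1,1.2,-1,0,0,0,-0.1,0.1,3,-1,0,0,0,-0.1,0.1,4.8,-1,0,0,0,-0.1,0.1,6.2,-1,0,0,0,-0.1,0.1,6.8,-1,0,0,0,-0.1,0.1,7.1,-1,0,0,0,-0.1,0.1,7.3,-1,0,0,0,-0.1,0.1,7.4,-1,0,0,0,-0.1,0.1,7.4,-1]

```text
time: 36.15
tool_pos: [0.4975, -0.4511, 0.0257]
tcp_rot: [3.14, -0.001, 1.486]
wrist_force: [-0.2, -0.7, -0.5]
width: 0.024
```

```bash
python3 d.py .4968 -.4505 .0235 85.2
```

```text
t 36.15 pos [ 0.4975 -0.4511  0.0257] rpy [ 1.7991e+02 -8.0000e-02  8.5170e+01] w 0.024 F [-0.2 -0.7 -0.5] j6 -0.67
[ 0.1 -0.1 -0. ] [ 0.06 -0.07  0.22]
```

Request:
servo_tool:
  series: [0,0,0,0,0,0.1,-1,0,0,0,0,0,0.2,-1,0,0,0,0,0,0.3,-1,0,0,0,0,0,0.3,-1]

```text
time: 36.55
tool_pos: [0.4977, -0.4514, 0.0241]
tcp_rot: [3.139, -0.001, 1.486]
wrist_force: [-0.7, 1.1, 5.1]
width: 0.0238
```

Contact. Open a little (about 42 mm) and lift.

Request:
servo_tool:
  series: [0,0,0,0,0,0,-0.35,0,0,0,0,0,0,-0.2,0,0,0,0,0,0,0,0,0,0,0,0,0,0,0,0,0,0,0,0,0,0,0,0,0,0,-1,0,0,0,0,0,0,-3,0,0,0,0,0,0,-6,0,0,0,0,0,0,-9,0,0,0,0,0,0,-12,0,0,0,0,0,0,-14,0,0,0,0,0,0,-14,0]

```text
time: 37.75
tool_pos: [0.4988, -0.4528, 0.1686]
tcp_rot: [3.133, 0.005, 1.486]
wrist_force: [0.5, -0.2, 0.2]
width: 0.0428
```

```bash
python3 d.py .25 -.5 .25 60
```

```text
t 37.75 pos [ 0.4988 -0.4528  0.1686] rpy [179.48   0.26  85.17] w 0.0428 F [ 0.5 -0.2  0.2] j6 -0.67
[ 0.6  0.1 25.2] [ -6.84 -24.32  -8.32]
```

Retreat to near the start so the cameras see everything.

Request:
servo_tool:
  series: [0,0,3,-0.7,-2,-2,0,0,0,6,-1.5,-5,-4,0,0,0,10,-2.5,-9,-6,0,0,0,14,-3.6,-13,-8,0,0,0,18,-4.8,-17,-8.3,0,0,0,22,-5.9,-21,-8.3,0,0,0,25,-6.8,-24,-8.3,0,0,0,25,-6.8,-24.3,-8.3,0,0,0,25,-6.8,-24.3,-8.3,0]

```text
time: 38.65
tool_pos: [0.2495, -0.4994, 0.2491]
tcp_rot: [3.132, -0.001, 1.049]
wrist_force: [0.5, -1.1, -0.5]
width: 0.0431
```

```bash
cat > f.py <<'E'
from h import *
s=snap('top'); img=s['img']; P=pts(s); ok=s['range_z']>0
cv2.imwrite('pics/tf.png',cv2.resize(cv2.cvtColor(img[150:330,90:550],cv2.COLOR_RGB2BGR),None,fx=1.73,fy=1.73,interpolation=2))
q=snap('scene','pics/sf.png')
def reg(name,r0,r1,c0,c1,zmin,zmax=1,col=None):
    m=np.zeros((480,640),bool); m[r0:r1,c0:c1]=1; m&=ok&(P[...,2]>zmin)&(P[...,2]<zmax)
    if col is not None: m&=col
    n,l,st,_=cv2.connectedComponentsWithStats(m.astype(np.uint8)); m=l==1+st[1:,4].argmax(); p=P[m]
    rc=cv2.minAreaRect(p[:,:2].astype(np.float32))
    print(name,'rect',np.round(rc[0],4),np.round(rc[1],4),round(rc[2],1),'z',p[:,2].min().round(3),p[:,2].max().round(3))
    return rc[0],p
def loc(c,o,yaw):
    y=np.radians(yaw); d=np.array(c)-o; print('   local',np.round([d[0]*np.cos(y)+d[1]*np.sin(y),-d[0]*np.sin(y)+d[1]*np.cos(y)],4))
st_=(.6864,-.1261); cr=(.4676,.3428); tr=(.518,-.4254)
c,_=reg('mill',155,225,305,358,.139); loc(c,st_,-1)
c,_=reg('jar',155,225,355,395,.11); loc(c,st_,-1)
i=img.astype(int)
c,_=reg('lemon',240,330,150,205,.03,1,(i[...,0]-i[...,2]>90)&(i[...,1]-i[...,2]>90)); loc(c,cr,9.4)
c,_=reg('garlic',255,325,105,148,.03); loc(c,cr,9.4)
g=(i[...,1]-i[...,0]>10)
c,p=reg('peelhandle',240,295,430,540,.0,.06,g)
c,p=reg('peeler',240,288,436,532,.009,.06); loc(c,tr,-3.8)
c,_=reg('marker',240,310,230,255,.005)
c,_=reg('tin',155,205,430,490,.1)
E
python3 f.py; python3 d.py
```

```text
mill rect [ 0.6887 -0.0802] [0.0477 0.0485] 2.1 z 0.144 0.184
   local [0.0015 0.0459]
jar rect [ 0.6872 -0.1753] [0.0392 0.0385] 15.3 z 0.11 0.122
   local [ 0.0016 -0.0491]
lemon rect [0.4772 0.2904] [0.0543 0.0538] 58.5 z 0.039 0.07
   local [ 0.0009 -0.0533]
garlic rect [0.4587 0.3882] [0.0529 0.0561] 48.3 z 0.03 0.068
   local [-0.0013  0.0463]
peelhandle rect [ 0.4964 -0.4558] [0.1004 0.0199] 86.2 z 0.01 0.026
peeler rect [ 0.5089 -0.4249] [0.2256 0.1105] 89.1 z 0.009 0.034
   local [-0.0091 -0.0002]
marker rect [0.4925 0.1341] [0.0142 0.1348] 89.7 z 0.005 0.021
tin rect [ 0.6882 -0.3456] [0.0725 0.0748] 26.8 z 0.1 0.115
t 38.75 pos [ 0.251  -0.4993  0.2493] rpy [ 1.7944e+02 -3.0000e-02  6.0220e+01] w 0.0431 F [ 1.   0.4 -0.3] j6 -0.61
```

View pics/tf.png

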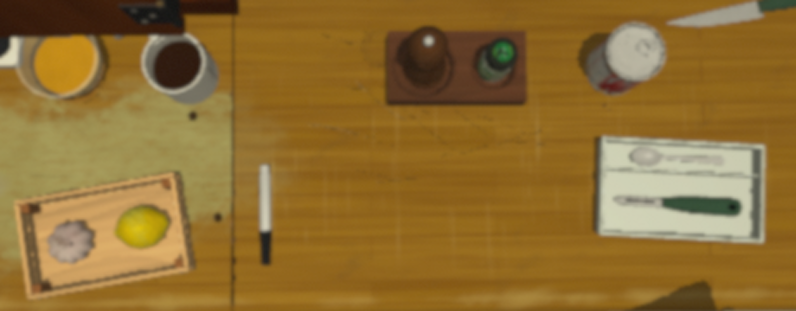

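View pics/sf.png

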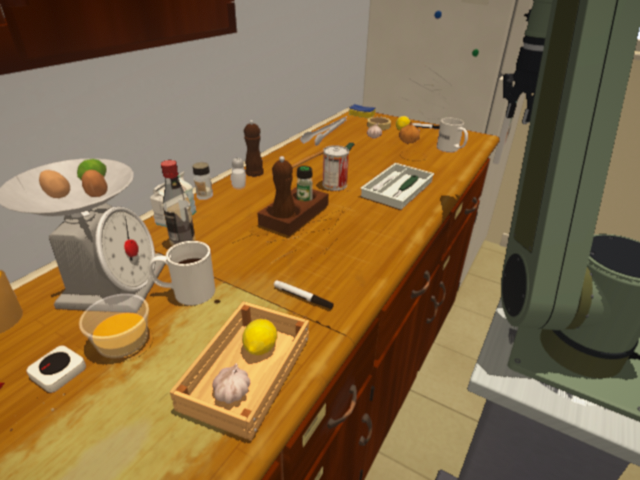

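All five things are placed: peeler lengthwise in the bay at (680,204) in the top view, mill and jar upright, garlic and lemon in the crate. The marker and tin have not moved. Handing in.

```bash
python3 -c "
from cell import bot
print(bot.finish_job())"
```

```text
the job is handed in; nothing more can be done
None
```

I picked up all five things one by one, put each in its place, and handed the job in at about 39 s of the 136 s allowed. I set down each thing except the garlic after feeling contact. The garlic I lowered to its calculated floor height without a force check, and it sits fine in the pictures.

My last checks came from the final top and scene pictures. Positions are in each holder's own frame:

| Thing | Final position | Required |
|---|---|---|
| Pepper mill | (+1.5, +45.9) mm, upright in the wide well | within 14 mm of (0, +45) |
| Spice jar | (+1.6, -49.1) mm, upright in the narrow well | within 14 mm of (0, -49) |
| Garlic | (-1, +46) mm in the crate | inside the crate |
| Lemon | (+1, -53) mm in the crate | inside the crate |
| Peeler | Handle parallel to the tray, about centred in the wide bay | within 45 mm of the middle, 0.35 rad |

- **Bystanders:** the marker and the tin measured within 1 mm of where they started.
- **Arm:** it is retracted and touching nothing.
- **Check that failed:** the automatic fit for the whole peeler also picked up the tray walls, so I threw it out. Its centre comes from the handle fit, where the gripper let go, and the picture.
- **Not measured:** I did not measure speeds directly. Nothing looked disturbed in the last pictures.

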